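Prove the fuse dead, then unscrew its cap of unknown thread

TASK

Before opening the fuse on the plywood-cased supply, prove it dead: hold the voltage pen and touch its tip to the test point with the round surround, then to the one with the square surround, staying a moment on each, and put the pen back upright in its stand and let go of it. Then unscrew the black fuse cap (nobody noted whether its thread is right- or left-handed, so try it both ways) and lift it off; the program finishes while the gripper is still holding the cap, upright, at least 6 cm above its seat. Leave the other things on the bench and on the case where they are.

Things in the scene. Friction and masses are not known exactly. Their poses are not given: they have to be found in the camera images.
- supply: Plywood case, fixed, 220 (x) by 340 (y) by 70 high; origin at the centre of its underside, slotted front to its -x. On its lid: fuse cap at (0, -100) mm; two test points at y = +45, x = -55 and +55 (which is where varies); grey meter housing 140 by 50 by 34 high at (0, 135), with a black button 8 high on it; a loose fuse cartridge near (84, -15).
- fuse_seat (a point): Centre of the cap's seat on the lid, 70 mm above the bench, under the middle of the seated cap. A neck with two lugs stands here inside the cap, 30 mm high. Thread: right-handed loosens anticlockwise seen from above, left-handed clockwise; which one varies and cannot be seen. Nothing over 10 mm tall stands within 60 mm of the axis.
- cap_mid (a point): Centre of the loose black ribbed round fuse cap, 46 mm diameter, 44 tall, about 60 g, half-way up (22 mm above its rim); z up. It sits rim down on the lid with about 2 mm of play sideways and up, and turns freely with little friction. Turned the wrong way it meets a hard stop (cap resists, fingers slip or moment rises) after 0.05 to 0.45 rad.
- cap: The same cap; origin at the centre of its rim. Coarse quick-release thread (inner lugs under lugs of the neck): it does not rise as it turns. Turned the right way it can be lifted straight off anywhere from 1.15 to 1.6 rad from its starting angle (end stop at 1.7 to 1.9). Counted back from the hard stop on the wrong side, it is free from 1.3 to 1.85 rad. It clears the neck after 30 mm of lift.
- round_top (a point): Middle of the top of the brass plunger (18 diameter) of the test point with the round grey surround (36 diameter, 6 high). The top stands 16 mm above the lid, 86 mm above the bench. The plunger is sprung: it gives 6 mm straight down, about 1 N at first and 4 N at the bottom.
- round_plunger: The plunger of the round test point; origin on its axis, 12 mm below its top.
- square_top (a point): The same for the test point with the square grey surround (36 by 36, 6 high).
- square_plunger: The plunger of the square test point; origin on its axis, 12 mm below its top.
- pen_mid (a point): Middle of the handle of the cordless voltage pen (grey round handle 18 diameter, 84 long, upright). Tip 98 mm straight below this point; handle ends 42 mm above it. Below the handle a collar (26 diameter, 6 thick, underside 48 mm below this point) rests on the stand; then a steel shank 10 diameter, 50 long, with a tapered tip. About 70 g.
- pen: The same pen; origin at its tip, z along it towards the handle.
- pen_tip (a point): The pen's tip.
- stand_hole (a point): Mouth of the pen stand's hole: centre of the top of a fixed wooden block 70 by 70 by 56 high on the bench; hole 14 diameter, right through. Home: the shank is in the hole and the collar rests on the block, pen upright, tip 50 mm below this point.
- cartridge: Spare white fuse cartridge standing on the lid, 22 diameter, 50 tall; origin under its centre. Bystander.

How it is judged:
By the outcome, as a careful person would: the job done as asked, in the order asked, and still so for the second after the job is handed in, while the arm keeps its last pose, push and grip.
It also fails if it takes over 72 s, if anything falls off the work surface, if the arm or the gripper's body presses on something with over 40 N, if the wrist force passes 120 N, or if a joint passes its speed limit or range.

ROBOT

A 7-joint arm with a two-finger parallel gripper is mounted at the origin on the work surface. World frame = base frame: x ahead of the robot, y to its left, z up, the work surface at z = 0. Lengths are in mm, angles in rad, forces in N, time in s.
With the tool pointing down it reaches from about 425 to 1025 mm from the base axis. Payload 9.4 kg.
Tool frame: the origin (TCP) lies midway between the tips of the shut fingers; the grasp point (between the pads) lies pinch_z behind it (pinch_z is the distance from the TCP to the grasp point, in mm); x points along the fingers, y is the direction in which the jaws open and shut, and the axes are right-handed (so a half turn about x gives the same grasp; the last joint's range is limited). The gripper opens to 85 mm and grips with 20 to 120 N. Pads are 22 mm wide; open, the fingers measure 114 mm over their backs; the gripper's body (76 mm by 85 mm) begins 54 mm behind the grasp point. The pads swing forward as they close: fully open they stand 13 mm farther back than shut.
Start: joints at [1.175, 0.599, -0.003, 1.599, 0.002, 0.943, -0.08], TCP at [227.225, -688.471, 231.275] pointing down, gripper open.
Joint ranges: [-2.57, 2.57], [-0.35, 1.97], [-1.29, 1.29], [0.11, 2.56], [-1.05, 4.19], [0.11, 1.86], [-2.63, 2.63]. Speed limits (rad/s): [2.22, 2.22, 3.01, 3.01, 3.14, 3.14, 3.14].

INTERFACE

Orientations are given as a unit quaternion [x, y, z, w].
In Python, from plant import goto, movel, set_joints, let_go, clamp, dwell, inverse_kinematics, get_state, read_camera, Unreachable, sign_off, pinch_z gives the robot as it stands. Calls block until the motion is done:
- goto(position, orientation): joint-space move of the TCP to a pose.
- movel(position, attitude=None, rate=150, guard=None): straight line of the TCP; attitude=None keeps the orientation; rate is the mean speed in mm/s. With guard (N) it stops when the force on the tool has changed by that much, and returns True; else False.
- set_joints(angles): joint-space move.
- let_go() and clamp(squeeze=None): open the fingers fully, or close them until they stop; squeeze is the grip in N (None keeps the last).
- dwell(seconds).
- inverse_kinematics(position, orientation): joint angles nearest the present ones, or None.
- get_state(): the state.
- read_camera(name): name is "scene" or "top"; returns a dict with "pixels" (384x512x3 uint8, blue, green, red), "fovy" (degrees; the focal length in pixels is half the picture's height over the tangent of half this angle, whatever the lens; pixels are square), "cx", "cy" (the principal point, pixels), "cam_to_world" (4x4, takes a point from camera to world coordinates). Camera axes: x right, y up, looking along -z (the intrinsics and any distortion apply to the point x, -y, -z); pixel columns grow to the right and rows downward; lengths in mm; the calibration is good to about 2 mm. A picture is of the moment at which its call begins. There is no depth.
A pose or a line that the arm cannot do raises Unreachable and nothing moves.
- sign_off(): hands the job in, once; it reports no verdict.
The state is a dict: "time_s": time; "joint_pos": joint angles; "qd": joint speeds; "tau": joint torques, N m; "eef_pos": TCP position; "ee_rot": TCP orientation; "contact_force": force on the tool from outside, world axes, zero at the start; "ft_torque": the same for the moment, N m; "opening": opening from 0.0 (shut) to 1.0 (fully open).
Only numpy, scipy, OpenCV 4.12 (cv2) and the standard library are available. Lean on these libraries where they do the work, as an engineer would, in place of code of your own. Each camera call takes 0.05 s, during which the arm holds its last target.

## Working session

There is one attempt and no reset: what is moved stays moved. The work goes in short steps, each a Python script; the robot and the scene stay as the last script left them, time stands still between calls to the robot, and variables do not carry over. Pictures are saved under pics/ and viewed, and the job is handed in when it is done.

```bash
ls; mkdir -p pics; python3 - <<'E'
from plant import *
import plant,cv2,numpy as np
print(pinch_z, get_state())
for n in("scene","top"):
    d=read_camera(n); cv2.imwrite(f"pics/{n}0.png",d["pixels"])
    print(n,{k:(v if k!="cam_to_world" else np.round(v,4).tolist()) for k,v in d.items() if k!="pixels"})
E
```

```text
pics
18.700000000000003 {'time_s': 0.0, 'joint_pos': array([ 1.17530831,  0.60010138, -0.00255841,  1.60014314,  0.00181972,
        0.9429036 , -0.07979891]), 'qd': array([ 0.00036559, -0.00099943, -0.00098895,  0.00088892, -0.00119106,
       -0.00152023, -0.00092593]), 'tau': array([ 7.31260261e-04, -7.76453948e+01,  1.56578947e+00, -2.58015454e+01,
        1.24609668e-02,  9.00245563e-03, -1.78832812e-05]), 'eef_pos': array([ 227.06378199, -688.02005081,  230.42916828]), 'ee_rot': array([-0.69799922, -0.11279243,  0.69827745, -0.11172984]), 'contact_force': array([-0.47067186,  0.29014765,  0.1123078 ]), 'ft_torque': array([ 0.00444166,  0.0241499 , -0.01092119]), 'opening': 0.9992663241129658}
scene {'fovy': 45.41192198986699, 'cx': 258.18596767027697, 'cy': 195.13656958584812, 'cam_to_world': [[-0.1756, -0.7633, 0.6217, 1112.4095], [0.9845, -0.1356, 0.1115, 6.9423], [-0.0008, 0.6316, 0.7753, 769.7359], [0.0, 0.0, 0.0, 1.0]]}
top {'fovy': 55.674519174870206, 'cx': 253.40903357283023, 'cy': 184.7149229102786, 'cam_to_world': [[-0.0122, 0.9969, -0.0783, 488.5252], [-0.9991, -0.009, 0.0418, -58.0343], [0.041, 0.0787, 0.9961, 859.7494], [0.0, 0.0, 0.0, 1.0]]}
```

View pics/top0.png

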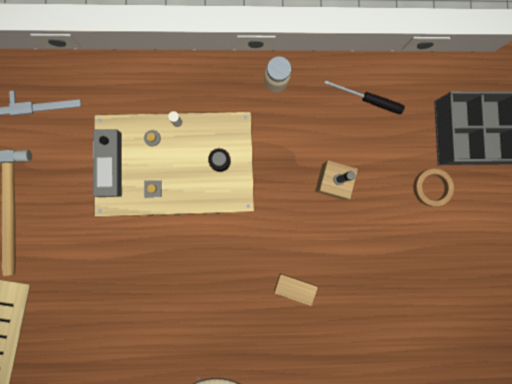

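View pics/scene0.png

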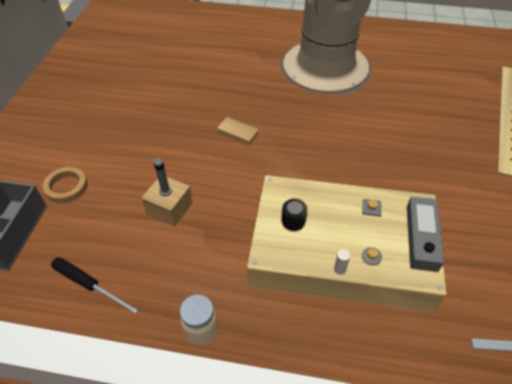

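```bash
python3 - <<'E'
import cv2,numpy as np
t=cv2.imread("pics/top0.png"); s=cv2.imread("pics/scene0.png")
cv2.imwrite("pics/t1.png",cv2.resize(t[100:230,80:270],None,fx=4,fy=4,interpolation=cv2.INTER_CUBIC))
a=cv2.resize(t[150:210,310:370],None,fx=8,fy=8,interpolation=cv2.INTER_CUBIC)
cv2.imwrite("pics/t2.png",a)
cv2.imwrite("pics/s1.png",cv2.resize(s[170:310,245:445],None,fx=4,fy=4,interpolation=cv2.INTER_CUBIC))
cv2.imwrite("pics/s2.png",cv2.resize(s[150:230,130:200],None,fx=7,fy=7,interpolation=cv2.INTER_CUBIC))
E
```

```text
(no output)
```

View pics/t1.png

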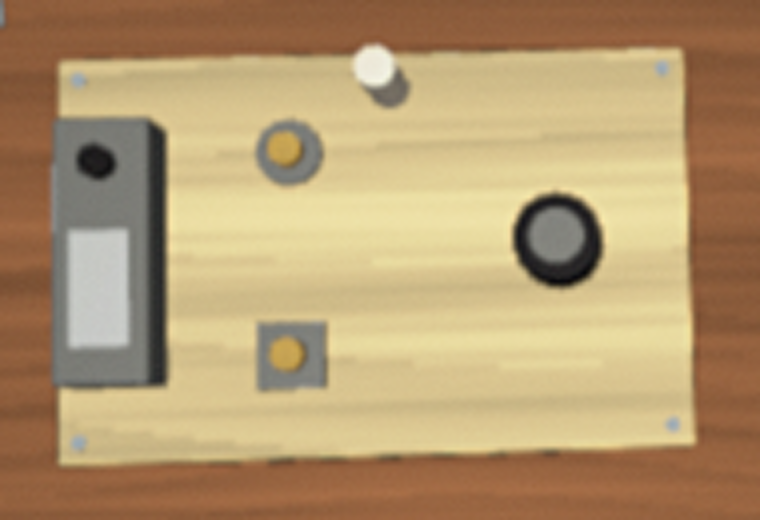

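View pics/t2.png

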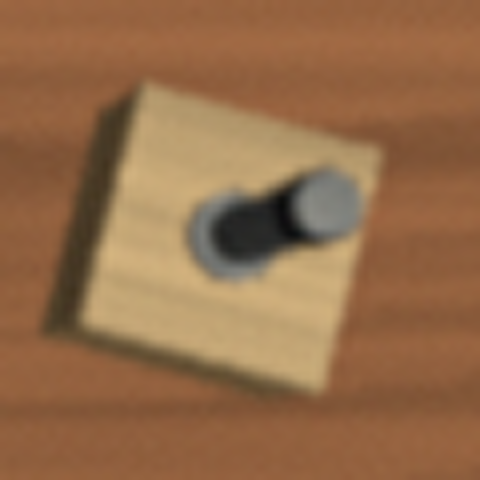

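View pics/s1.png

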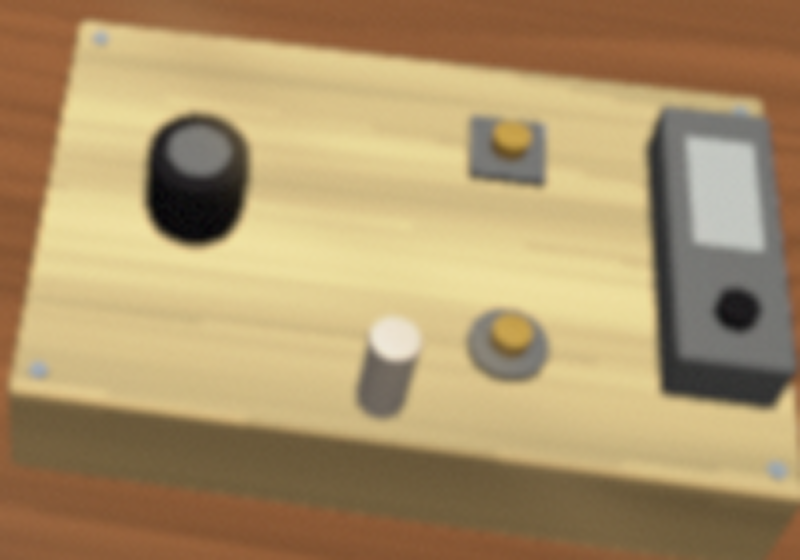

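View pics/s2.png

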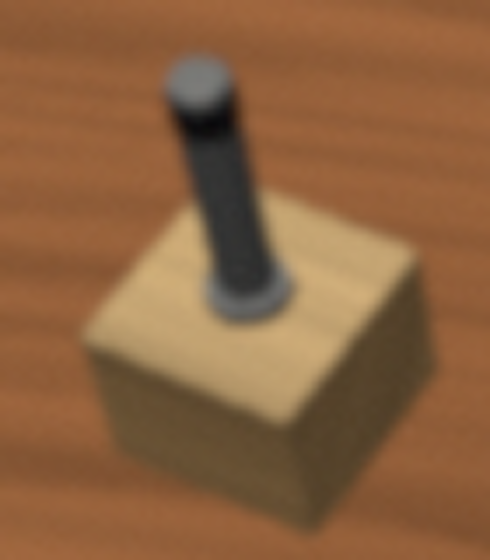

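```bash
cat > cam.py <<'E'
import numpy as np
from scipy.optimize import least_squares
C={"scene":(45.41192198986699,258.18596767,195.1365695858,[[-0.1756,-0.7633,0.6217,1112.4095],[0.9845,-0.1356,0.1115,6.9423],[-0.0008,0.6316,0.7753,769.7359]]),
"top":(55.674519174870206,253.409033,184.7149229,[[-0.0122,0.9969,-0.0783,488.5252],[-0.9991,-0.009,0.0418,-58.0343],[0.041,0.0787,0.9961,859.7494]])}
def proj(n,P):
    fo,cx,cy,M=C[n]; M=np.array(M); f=192/np.tan(np.radians(fo/2))
    c=(np.atleast_2d(P)-M[:,3])@M[:,:3]
    return np.c_[cx+f*c[:,0]/-c[:,2], cy-f*c[:,1]/-c[:,2]]
def ray(n,uv,z):
    fo,cx,cy,M=C[n]; M=np.array(M); f=192/np.tan(np.radians(fo/2))
    d=M[:,:3]@np.array([(uv[0]-cx)/f,-(uv[1]-cy)/f,-1]); return M[:,3]+d*(z-M[2,3])/d[2]
E
python3 - <<'E'
from cam import *
def up(p,s,o): return (np.array(p)+.5)/s-.5+np.array(o)
loc={"c++":(110,170,70),"c+-":(110,-170,70),"c--":(-110,-170,70),"c-+":(-110,170,70),
"A":(55,45,86),"B":(-55,45,86),"cap":(0,-100,114)}
T={"c++":(58,62),"c+-":(683,49),"c--":(695,443),"c-+":(59,465),"A":(285,148),"B":(286,354),"cap":(556,235)}
S={"c--":(82,22),"c+-":(11,393),"c-+":(762,99),"A":(511,333),"B":(511,138),"cap":(199,150)}
obs=[("top",k,up(v,4,(80,100))) for k,v in T.items()]+[("scene",k,up(v,4,(245,170))) for k,v in S.items()]
def w(p,l):
    c,s=np.cos(p[2]),np.sin(p[2]); l=np.array(l); return np.array([p[0]+c*l[0]-s*l[1],p[1]+s*l[0]+c*l[1],l[2]])
for cams in(("top",),("scene",),("top","scene")):
    f=lambda p:np.concatenate([(proj(n,w(p,loc[k]))[0]-o) for n,k,o in obs if n in cams])
    r=least_squares(f,[600,100,0],loss="soft_l1",x_scale=[100,100,1]); print(cams,r.x,)
p=r.x
print([(n,k,np.round(proj(n,w(p,loc[k]))[0]-o,1).tolist()) for n,k,o in obs])
for n,k,o in obs:
    print(n,k,np.round(ray(n,o,loc[k][2])-w(p,loc[k]),1))
print("A",w(p,loc["A"]),"B",w(p,loc["B"]),"cap",w(p,loc["cap"]))
pt=up((328,205),8,(310,150)); ps=up((201,82),7,(130,150))
for z in(146,):print("pentop",ray("top",pt,z),ray("scene",ps,z))
for q in((148,82),(384,148),(324,392),(80,328)): print("st",ray("top",up(q,8,(310,150)),56))
print("collar",ray("top",up((235,233),8,(310,150)),62), ray("scene",up((248,290),7,(130,150)),60))
for q in((84,337),(291,425),(418,252)): print("sst",ray("scene",up(q,7,(130,150)),56))
print("cart",ray("top",up((375,66),4,(80,100)),120),ray("scene",up((395,338),4,(245,170)),120))
E
```

```text
('top',) [6.00057486e+02 8.13788383e+01 2.12371686e-02]
('scene',) [6.02315981e+02 8.20646861e+01 2.18387283e-02]
('top', 'scene') [6.00932796e+02 8.17413018e+01 2.20435330e-02]
[('top', 'c++', [-0.2, -0.8]), ('top', 'c+-', [-0.3, -1.0]), ('top', 'c--', [0.1, 0.0]), ('top', 'c-+', [-0.5, -0.0]), ('top', 'A', [-0.3, -0.3]), ('top', 'B', [0.1, -0.4]), ('top', 'cap', [0.0, -0.4]), ('scene', 'c--', [-0.6, -0.9]), ('scene', 'c+-', [-1.2, -0.6]), ('scene', 'c-+', [0.1, -0.5]), ('scene', 'A', [0.4, -1.0]), ('scene', 'B', [0.3, -1.2]), ('scene', 'cap', [-0.1, 0.2])]
top c++ [-1.7 -0.5  0. ]
top c+- [-2.2 -0.6  0. ]
top c-- [0.1 0.2 0. ]
top c-+ [-0.1 -0.9  0. ]
top A [-0.7 -0.7  0. ]
top B [-0.9  0.1  0. ]
top cap [-0.8  0.   0. ]
scene c-- [2.3 1.6 0. ]
scene c+- [0.8 2.3 0. ]
scene c-+ [ 1.2 -0.3  0. ]
scene A [ 2.2 -0.6  0. ]
scene B [ 3.  -0.4  0. ]
scene cap [-0.5  0.1  0. ]
A [654.92755506 127.94266519  86.        ] B [544.95427943 125.51807293  86.        ] cap [603.13697068 -18.23440336 114.        ]
pentop [ 561.97264958 -282.38087282  146.        ] [ 564.65898419 -280.59273233  146.        ]
st [ 606.41191956 -260.59472496   56.        ]
st [ 587.24807258 -327.17871269   56.        ]
st [ 518.69140105 -307.77375178   56.        ]
st [ 537.28015029 -239.45387273   56.        ]
collar [ 562.9890995  -282.31953992   62.        ] [ 565.49952728 -281.45348528   60.        ]
sst [ 587.37287791 -323.90976869   56.        ]
sst [ 607.42453648 -256.47497042   56.        ]
sst [ 539.8912887 -238.6042657   56.       ]
cart [689.50755514  73.7590503  120.        ] [690.56947189  74.22544277 120.        ]
```

```bash
cat > h.py <<'E'
from plant import *
import numpy as np,cv2
from scipy.spatial.transform import Rotation as R
def q(th):
    y=np.array([np.cos(th),np.sin(th),0]);x=np.array([0,0,-1.]);z=np.cross(x,y)
    return R.from_matrix(np.c_[x,y,z]).as_quat()
def th():
    m=R.from_quat(get_state()["ee_rot"]).as_matrix(); return np.arctan2(m[1,1],m[0,1])
def st(t=""):
    s=get_state(); print(t,"t%.2f"%s["time_s"],"pos",np.round(s["eef_pos"],1),"th%.3f"%th(),"F",np.round(s["contact_force"],2),"M",np.round(s["ft_torque"],2),"op%.3f"%s["opening"],"j7 %.2f"%s["joint_pos"][6]); return s
def pic(n,nm,box=None,k=1):
    d=read_camera(n)["pixels"]; 
    if box: d=d[box[1]:box[3],box[0]:box[2]]
    cv2.imwrite(f"pics/{nm}.png",cv2.resize(d,None,fx=k,fy=k,interpolation=cv2.INTER_CUBIC))
E
python3 - <<'E'
from h import *
st()
for p in((563,-282,91),(655,128,171),(545,125.5,171),(603,-18,78)):
    for t in np.arange(-3,3.1,.75):
        j=inverse_kinematics(p,q(t)); print(p,round(t,2),None if j is None else np.round(j,2))
E
```

```text
t0.10 pos [ 227.1 -688.   230.5] th-1.252 F [-0.02  0.63  0.13] M [ 0.03 -0.02  0.09] op0.997 j7 -0.08
(563, -282, 91) -3.0 [ 0.1   0.7   0.42  1.95 -0.5   0.59 -2.14]
(563, -282, 91) -2.25 [ 0.23  0.67  0.22  1.94 -0.26  0.55 -1.63]
(563, -282, 91) -1.5 [ 0.34  0.66  0.05  1.94 -0.06  0.55 -1.07]
(563, -282, 91) -0.75 [ 0.44  0.66 -0.1   1.93  0.12  0.56 -0.49]
(563, -282, 91) 0.0 [ 0.54  0.67 -0.25  1.92  0.28  0.58  0.1 ]
(563, -282, 91) 0.75 [ 0.66  0.69 -0.43  1.91  0.47  0.64  0.68]
(563, -282, 91) 1.5 [ 0.78  0.74 -0.63  1.91  0.65  0.72  1.26]
(563, -282, 91) 2.25 [ 1.02  0.93 -1.11  1.89  1.01  1.01  1.7 ]
(563, -282, 91) 3.0 [ 0.06  0.72  0.5   1.95 -0.57  0.61 -2.35]
(655, 128, 171) -3.0 [-0.88  0.87  1.11  1.83 -0.91  1.05 -2.4 ]
(655, 128, 171) -2.25 [-0.38  0.6   0.16  1.8  -0.14  0.75 -2.4 ]
(655, 128, 171) -1.5 [-0.24  0.59 -0.06  1.79  0.05  0.76 -1.82]
(655, 128, 171) -0.75 [-0.13  0.6  -0.23  1.78  0.19  0.78 -1.21]
(655, 128, 171) 0.0 [-0.01  0.62 -0.41  1.77  0.33  0.81 -0.59]
(655, 128, 171) 0.75 [ 0.1   0.66 -0.59  1.77  0.47  0.86  0.04]
(655, 128, 171) 1.5 [ 
[... 647 characters left out ...]
25.5, 171) 2.25 [ 0.38  0.72 -1.1   2.    0.81  0.95  1.1 ]
(545, 125.5, 171) 3.0 [ 0.38  0.72 -1.1   2.    0.81  0.95  1.85]
(603, -18, 78) -3.0 [-0.34  0.7   0.43  2.02 -0.55  0.54 -2.52]
(603, -18, 78) -2.25 [-0.23  0.67  0.25  2.01 -0.33  0.49 -1.99]
(603, -18, 78) -1.5 [-0.1   0.66  0.06  2.   -0.07  0.48 -1.49]
(603, -18, 78) -0.75 [ 0.02  0.66 -0.12  2.    0.15  0.5  -0.96]
(603, -18, 78) 0.0 [ 0.14  0.67 -0.3   1.99  0.37  0.53 -0.42]
(603, -18, 78) 0.75 [ 0.26  0.7  -0.48  1.98  0.56  0.6   0.14]
(603, -18, 78) 1.5 [ 0.36  0.74 -0.66  1.97  0.72  0.67  0.75]
(603, -18, 78) 2.25 [ 0.6   0.93 -1.11  1.96  1.04  0.98  1.21]
(603, -18, 78) 3.0 [ 0.6   0.93 -1.11  1.96  1.04  0.98  1.96]
```

```bash
python3 - <<'E'
from h import *
goto((563.2,-282,190),q(0)); st("above")
print(movel((563.2,-282,90),rate=120,guard=15)); st("down")
clamp(60); dwell(.2); st("grip")
pic("top","t3",(290,130,390,230),6); pic("scene","s3",(110,110,230,230),5)
E
```

```text
above t2.02 pos [ 562.5 -283.7  190. ] th-0.003 F [ 0.75 -0.39 -0.54] M [ 0.01 -0.   -0.05] op0.998 j7 0.13
False
down t3.00 pos [ 563.6 -282.1   90.6] th-0.000 F [-0.64  0.27  0.66] M [ 0.02  0.02 -0.05] op1.002 j7 0.07
grip t3.83 pos [ 563.2 -282.    90.1] th-0.000 F [ 0.27 -0.07  3.79] M [-0.    0.14 -0.02] op0.195 j7 0.07
```

View pics/s3.png

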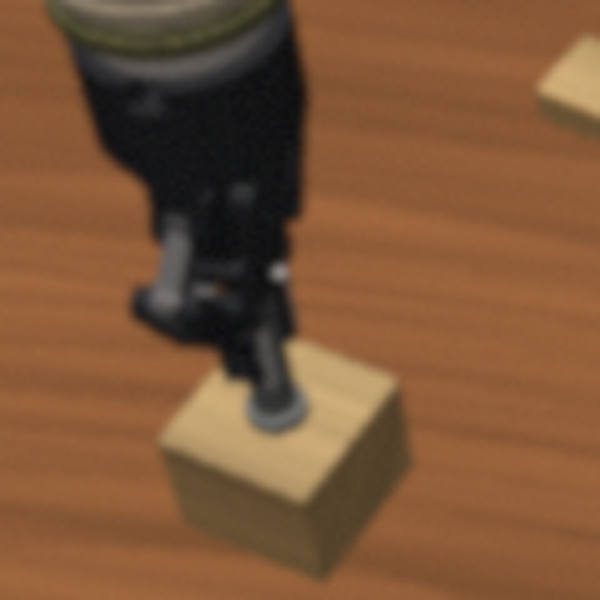

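View pics/t3.png

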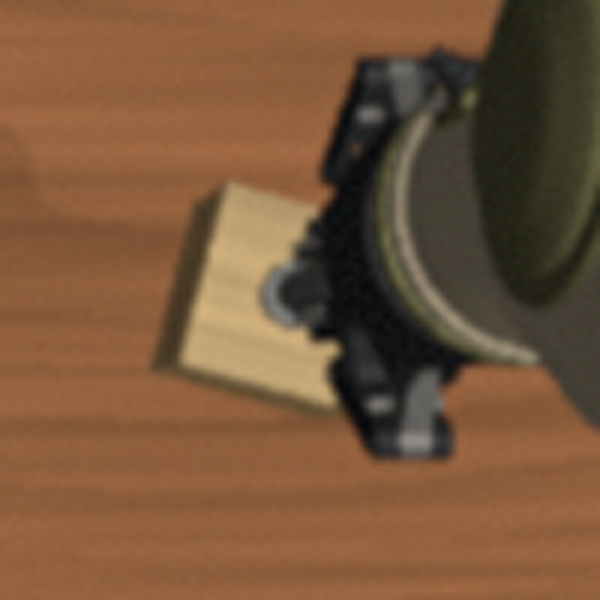

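```bash
python3 - <<'E'
from h import *
movel((563.2,-282,160),rate=90); st("lift")
movel((563.2,-282,250),rate=160); st("up")
pic("scene","s4",(100,60,240,200),5)
goto((654.5,128,250),q(0)); dwell(.15); st("over round")
pic("scene","s5",(300,110,460,270),5); pic("top","t5",(80,80,240,200),5)
E
```

```text
lift t4.86 pos [ 562.8 -281.9  159.5] th-0.000 F [-0.07 -0.44 -0.46] M [ 0.02 -0.01  0.04] op0.193 j7 0.11
up t5.58 pos [ 562.6 -281.9  249. ] th-0.000 F [-0.49  0.34 -1.02] M [-0.01  0.07  0.09] op0.194 j7 0.16
over round t7.33 pos [654.8 126.2 250. ] th-0.002 F [-0.16 -0.27 -0.94] M [0.04 0.03 0.02] op0.192 j7 -0.50
```

View pics/s4.png

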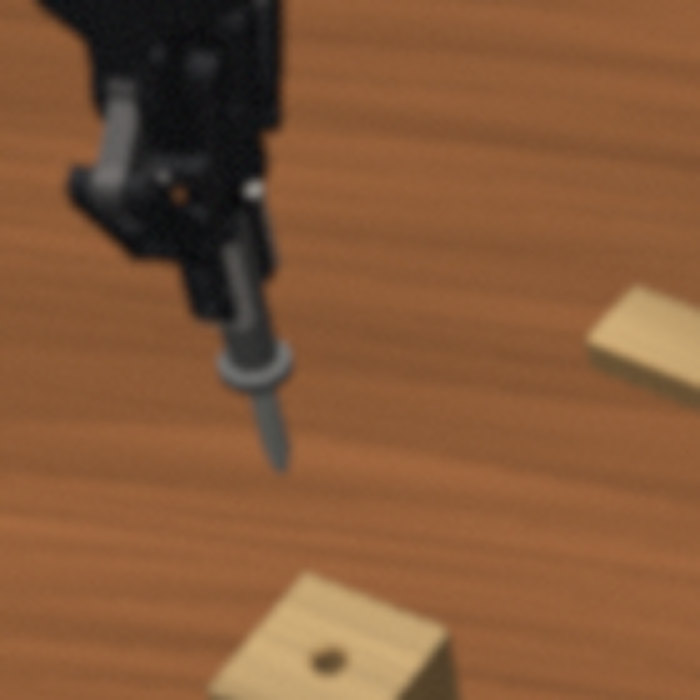

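View pics/s5.png

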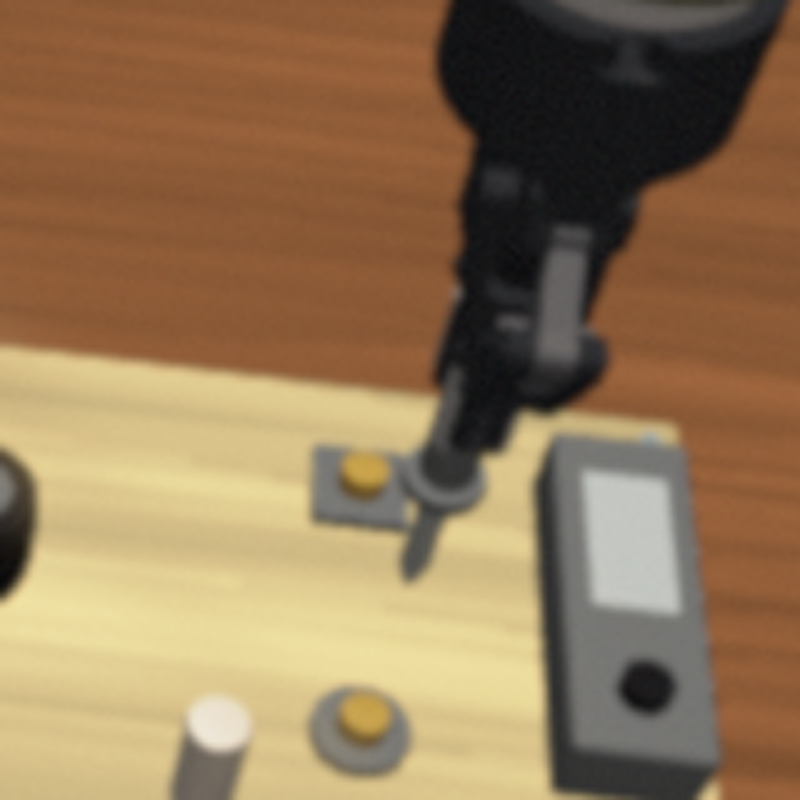

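View pics/t5.png

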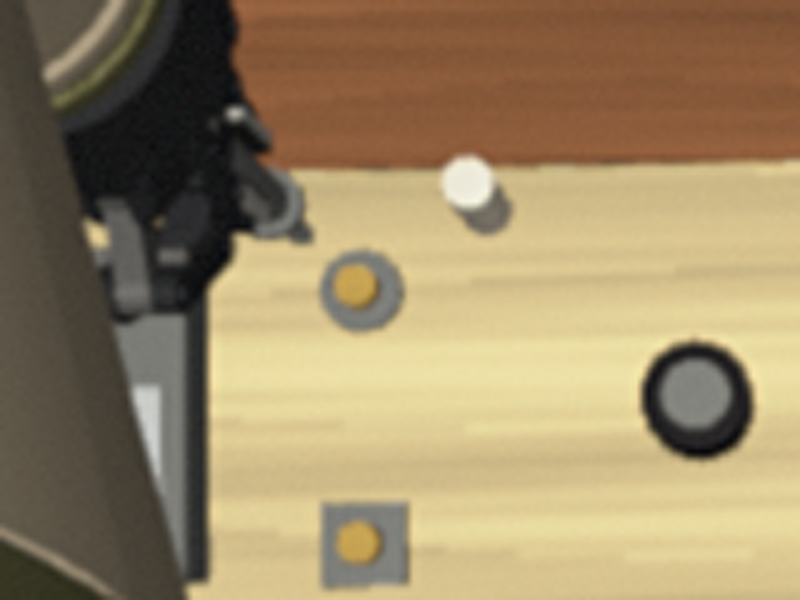

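```bash
python3 - <<'E'
from cam import *
for n,P,o in(("scene",(562.6,-281.9,165),(156.6,154)),("scene",(654.8,126.2,166),(381.8,225.6)),("top",(654.8,126.2,166),(141.4,127.6))):
    print(n,proj(n,P),o,ray(n,o,P[2])-P)
print(ray("scene",(100+329/5,60+660/5),56))
E
python3 - <<'E'
from h import *
dwell(.3); st("settle")
E
```

```text
scene [[156.20174498 153.28052061]] (156.6, 154) [1.67206021 1.31759387 0.        ]
scene [[381.23572265 225.05208508]] (381.8, 225.6) [0.93381712 0.923075   0.        ]
top [[141.39223306 127.54073677]] (141.4, 127.6) [-0.10187894 -0.01609288  0.        ]
[ 564.65712912 -280.69748075   56.        ]
settle t7.72 pos [654.5 127.9 250. ] th-0.000 F [ 0.31  0.02 -0.78] M [ 0.02  0.   -0.07] op0.193 j7 -0.50
```

```bash
python3 - <<'E'
from h import *
def touch(x,y,z1=166.8):
    movel((x,y,178),rate=120); dwell(.1); st("near")
    print(movel((x,y,z1),rate=25,guard=8)); dwell(.3); st("on"); dwell(.8); st("on")
touch(654.4,127.6)
pic("scene","s6",(300,110,460,270),4); pic("top","t6",(80,80,240,200),4)
movel((654.4,127.6,200),rate=100); st("off")
movel((544.5,125.3,200),rate=150)
touch(544.5,125.3)
pic("scene","s7",(300,110,460,270),4); pic("top","t7",(80,80,240,200),4)
movel((544.5,125.3,250),rate=100);st("off")
import cv2
cv2.imwrite("pics/a.png",cv2.resize(np.vstack([np.hstack([cv2.imread(f"pics/{c}{i}.png")[:480,:] for i in(6,7)]) for c in "st"]),(800,600)))
E
```

```text
near t8.57 pos [655.  127.8 179. ] th-0.000 F [ 0.88 -0.39 -1.53] M [0.03 0.03 0.02] op0.191 j7 -0.54
False
on t9.47 pos [654.6 127.6 166.9] th0.000 F [2.22 0.65 1.22] M [ 0.02 -0.25 -0.02] op0.199 j7 -0.55
on t10.28 pos [654.4 127.6 166.8] th-0.000 F [0.76 0.5  1.63] M [ 0.   -0.36 -0.  ] op0.193 j7 -0.55
off t10.86 pos [654.2 127.5 200.1] th-0.000 F [-0.06 -0.04 -1.49] M [0.02 0.01 0.04] op0.192 j7 -0.53
near t12.18 pos [545.  125.5 178.2] th-0.000 F [-0.35 -0.21 -1.47] M [-0.01  0.01 -0.02] op0.198 j7 -0.61
False
on t13.07 pos [544.7 125.3 166.9] th-0.000 F [0.94 0.08 2.16] M [ 0.01 -0.35 -0.01] op0.195 j7 -0.62
on t13.88 pos [544.5 125.3 166.8] th-0.000 F [ 1.22 -0.6   1.34] M [ 0.02 -0.38 -0.05] op0.193 j7 -0.62
off t14.96 pos [544.1 125.1 249.4] th-0.000 F [ 0.93 -0.14  0.23] M [-0.07  0.03 -0.04] op0.194 j7 -0.55
```

View pics/a.png

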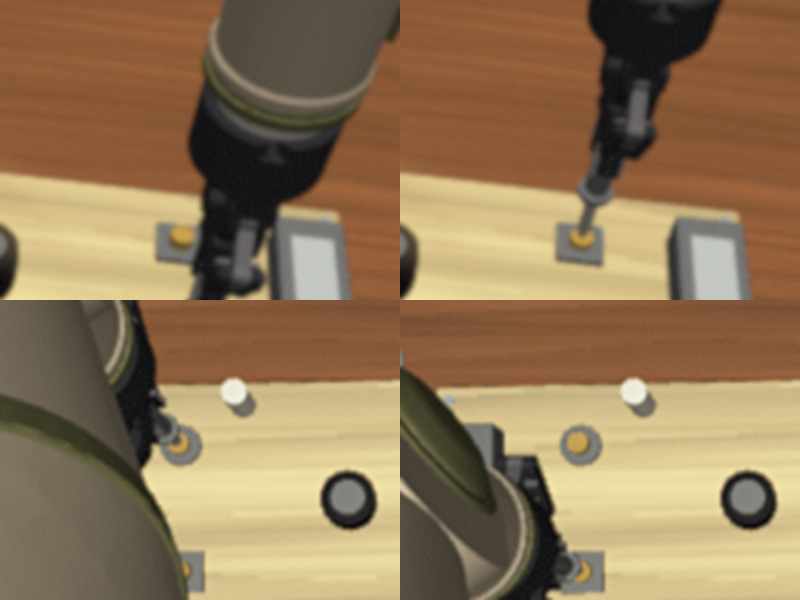

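```bash
python3 - <<'E'
from h import *
goto((563.2,-282,250),q(0)); dwell(.2); movel((563.2,-282,152),rate=150); dwell(.3); st("over stand")
pic("scene","s8",(110,110,230,230),5); pic("top","t8",(290,130,390,230),5)
E
```

```text
over stand t17.77 pos [ 563.5 -282.2  152.7] th-0.000 F [ 0.22  0.33 -0.75] M [ 0.02 -0.01  0.03] op0.192 j7 0.11
```

View pics/s8.png

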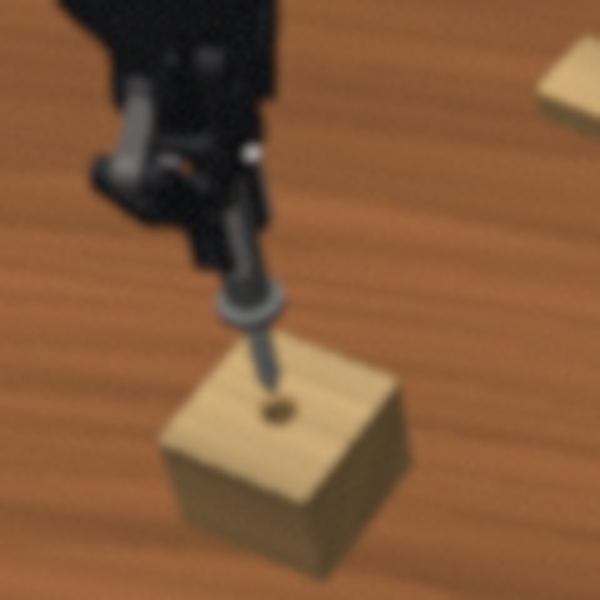

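View pics/t8.png

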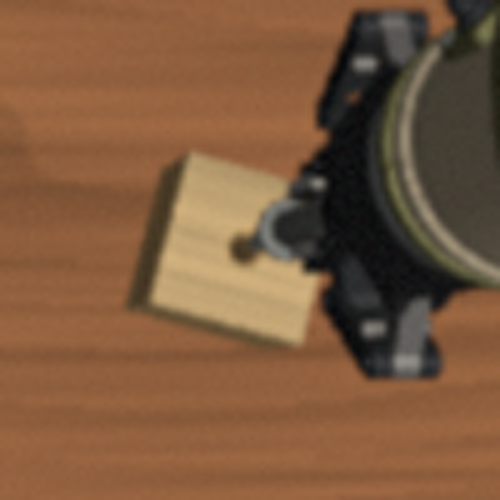

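```bash
python3 - <<'E'
from h import *
g=movel((563.2,-282,90.6),rate=50,guard=10); s=st("in"); print(g)
if not g or s["eef_pos"][2]<93:
    let_go(); dwell(.2); st("open"); movel((563.2,-282,200),rate=120); dwell(.1)
    pic("scene","s9",(110,110,230,230),5); pic("top","t9",(290,130,390,230),5)
E
```

```text
in t19.24 pos [ 563.4 -282.1   90.9] th0.000 F [-0.16  0.98 -0.23] M [-0.01  0.02  0.02] op0.198 j7 0.07
False
open t20.12 pos [ 563.2 -282.    90.6] th0.000 F [-0.8  -0.06  0.15] M [-0.03  0.    0.02] op1.002 j7 0.07
```

View pics/s9.png

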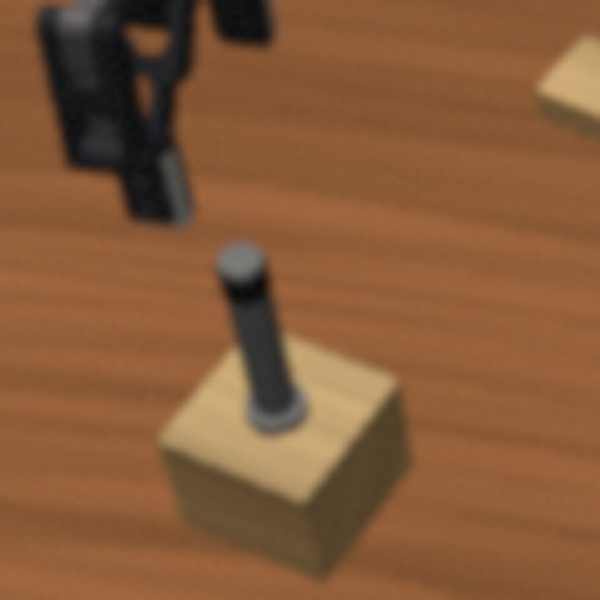

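```bash
cat >> h.py <<'E'
def turn(d,lim,step=.06,thr=.3):
    """rotate joint 7 by sign d until moment or lim rad; returns (turned, hit)"""
    j=np.array(get_state()["joint_pos"]); t0=th(); n=int(np.ceil(lim/step)); m0=get_state()["ft_torque"][2]; L=[]
    for i in range(1,n+1):
        jj=j.copy(); jj[6]+=d*lim*i/n; set_joints(jj); s=get_state(); m=s["ft_torque"][2]-m0; L.append(round(float(m),2))
        if abs(m)>thr:
            dwell(.05); m=get_state()["ft_torque"][2]-m0
            if abs(m)>thr: print(L); return (th()-t0+np.pi)%(2*np.pi)-np.pi,True
    print(L); return (th()-t0+np.pi)%(2*np.pi)-np.pi,False
E
python3 - <<'E'
from h import *
goto((602.5,-18.2,200),q(.5)); dwell(.1); st("above")
print(movel((602.5,-18.2,79),rate=120,guard=15)); dwell(.2); st("down")
clamp(40); dwell(.3); st("grip")
pic("scene","s10",(225,110,385,270),4)
t0=get_state()["time_s"]; print(turn(+1,.24)); st("turned")
E
```

```text
above t22.52 pos [602.5 -20.7 199.8] th0.496 F [0.4  0.3  0.03] M [-0.04 -0.    0.01] op1.003 j7 0.11
False
down t23.88 pos [602.8 -18.3  79.7] th0.500 F [-0.84 -0.3   0.82] M [-0.03 -0.01  0.06] op0.998 j7 -0.00
grip t24.63 pos [602.6 -18.2  79.3] th0.500 F [-0.88 -0.34  6.39] M [-0.09  0.3   0.07] op0.528 j7 -0.00
[-0.04, 0.03, 0.01, -0.0]
(np.float64(0.2370027567905546), False)
turned t25.68 pos [602.6 -18.2  79.4] th0.737 F [0.21 0.32 2.38] M [ 0.   -0.02  0.05] op0.526 j7 0.23
```

View pics/s10.png

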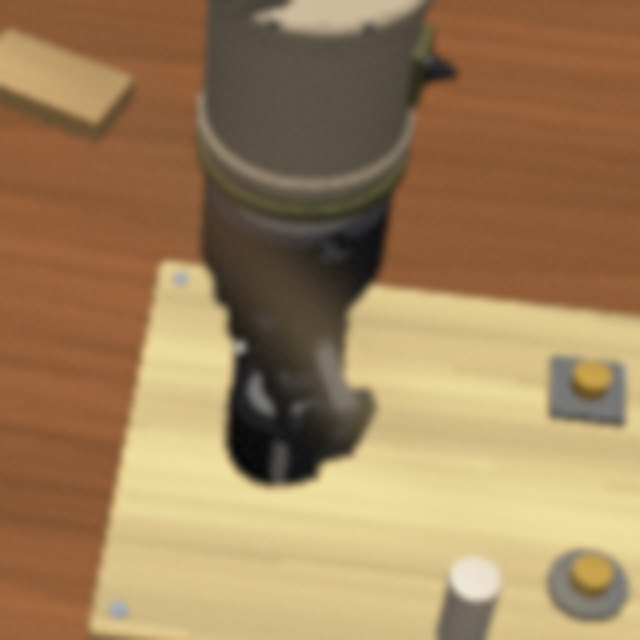

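```bash
python3 - <<'E'
from h import *
print(turn(+1,.32)); s=st("turned")
E
```

```text
[-0.01, -0.13, -0.5]
(np.float64(0.15679659585441552), True)
turned t26.48 pos [602.6 -18.1  79.4] th0.894 F [-0.1   2.32  1.12] M [ 0.21  0.08 -0.47] op0.530 j7 0.39
```

```bash
python3 - <<'E'
from h import *
j=np.array(get_state()["joint_pos"]); j[6]-=.15; set_joints(j); dwell(.1); st("back")
print(turn(-1,th()+.81,step=.15,thr=.35)); s=st("turned")
E
```

```text
back t26.86 pos [602.6 -18.2  79.4] th0.747 F [ 0.41 -0.11  1.79] M [ 0.04 -0.08 -0.04] op0.529 j7 0.24
[-0.01, -0.02, -0.0, -0.01, -0.01, 0.01, 0.02, -0.02, 0.02, 0.06, -0.05]
(np.float64(-1.5489067275544732), False)
turned t29.78 pos [602.6 -18.2  79.4] th-0.802 F [0.47 0.48 3.37] M [ 0.01 -0.01 -0.09] op0.528 j7 -1.31
```

Turned 1.69 rad clockwise from the stop; lift under guard.

```bash
python3 - <<'E'
from h import *
p=np.array([602.6,-18.2,79.4])
g=movel(p+[0,0,12],rate=25,guard=12); s=st("lift"); print(g)
if not g:
    g=movel(p+[0,0,40],rate=50,guard=15); st("lift2"); print(g)
    if not g: movel(p+[0,0,100],rate=80); dwell(.3); st("up"); pic("scene","s11",(225,90,385,250),4); pic("top","t11")
E
```

```text
lift t30.42 pos [602.6 -18.3  91.5] th-0.810 F [ 0.47  0.54 -0.38] M [ 0.    0.05 -0.02] op0.529 j7 -1.30
False
lift2 t31.12 pos [602.6 -18.3 119.5] th-0.810 F [-1.24  0.32 -1.78] M [ 0.1   0.02 -0.02] op0.526 j7 -1.28
False
up t32.33 pos [602.4 -18.1 179. ] th-0.810 F [0.51 0.49 0.13] M [-0.05 -0.04  0.03] op0.525 j7 -1.22
```

```bash
ls pics
```

```text
a.png
s1.png
s10.png
s11.png
s2.png
s3.png
s4.png
s5.png
s6.png
s7.png
s8.png
s9.png
scene0.png
t1.png
t11.png
t2.png
t3.png
t5.png
t6.png
t7.png
t8.png
t9.png
top0.png
```

View pics/s11.png

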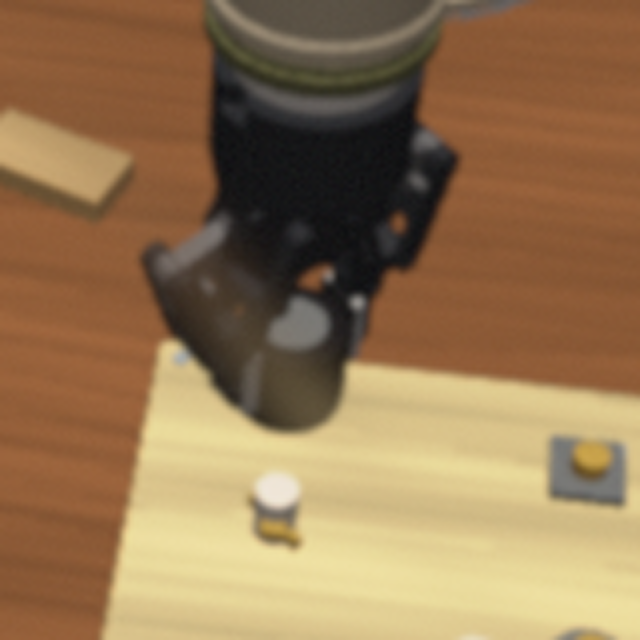

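View pics/t11.png

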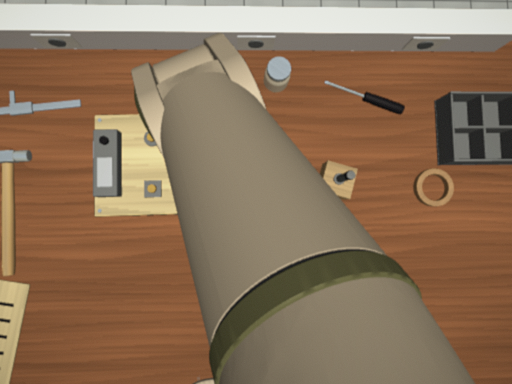

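```bash
python3 - <<'E'
from h import *
pic("scene","s12"); st(); sign_off()
E
```

```text
t32.48 pos [602.6 -18.2 179.2] th-0.810 F [-0.42 -0.32 -0.68] M [-0.   -0.01 -0.01] op0.526 j7 -1.22
the job is handed in; nothing more can be done
```

View pics/s12.png

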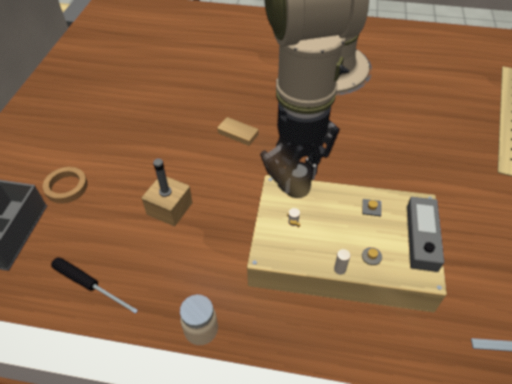

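The job is done and handed in at 32.5 s; the sign-off reports no verdict.

- **Voltage pen:** I touched the tip to the round test point, then the square one, pressing for about 1.1 s on each. The vertical force changed by roughly 3 N each time. I then put the pen back in its stand and let go; the picture shows it upright with the collar seated.
- **Fuse cap:** Turning anticlockwise hit a hard stop after about 0.39 rad, so the thread is left-handed. I turned it clockwise to about 1.3 rad from its starting angle, and it lifted off without resistance.
- **Last checks:** The last pictures show the gripper holding the cap upright, with the bare neck below at about (294, 216) in the scene view. From the arm's height reading, the cap is about 100 mm above its seat. The pen (159, 165), cartridge (343, 258) and other items look unmoved.

None of the checks failed. The one small disagreement was between the cameras, which differed by about 2 mm in position. I relied mainly on the top camera, which matched the arm's own reading of the pen tip to within 0.1 mm.

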